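# Dress the coffee shop's counter display

## Task

Dress the green display board: stand the salmon carton on the middle of the dark walnut plinth and the dark grey carton on the middle of the white marble plinth, both squared up with their plinths, and set the small cream box squarely on top of the grey carton. Stand the silver tin on the board exactly midway between the two plinths, in line with them, and stand the amber candle on the board in front of the walnut plinth (on the robot's side of it), centred on the plinth and in the middle of the bare strip between plinth and board edge. Everything stands upright and is let go, and the white cup and the steel pitcher stay where they are.

Things in the scene. Friction and masses are not known exactly. Their poses are not given: they have to be found in the camera images.
- board: fixed green painted display board lying on the counter, 190 mm (its x, front to back) by 380 mm (its y) by 15 mm thick; origin at the centre of its underside, x points to its back edge (away from the robot), y to its left end, z up. It is turned by up to 0.15 rad. Both plinths are fixed on it, side by side, and square with it, their centres 45 mm behind the board's centre line and 135 mm to the left and right of its middle; which one is left differs from start to start.
- walnut: fixed dark brown walnut plinth on the board, 84 x 84 mm, 12 mm thick; origin at the centre of its underside (15 mm above the counter, so its top is at 27 mm); axes parallel to the board's, x to the back. In front of it (-x) the board has a bare strip 98 mm deep, from the plinth's front face (42 mm from its centre) to the board's front edge (140 mm from its centre).
- marble: fixed white marble plinth on the board, 84 x 84 mm, 12 mm thick; origin at the centre of its underside (15 mm above the counter, top at 27 mm); axes parallel to the board's, x to the back.
- salmon_mid (a point): centre of the loose salmon-pink coffee carton, 56 x 56 mm and 76 mm tall, upright, closed; x and y are square to its sides, z up.
- grey_mid (a point): centre of the loose dark grey coffee carton, 56 x 56 mm and 76 mm tall, upright, closed, flat on top; x and y are square to its sides, z up.
- cream_mid (a point): centre of the loose small cream-coloured box, 52 x 52 mm and 46 mm tall; x and y are square to its sides, z up.
- tin_mid (a point): centre of the loose round silver tin with a white band and a green disc on its lid, 58 mm in diameter and 76 mm tall, upright; z along its axis, up.
- candle_mid (a point): centre of the loose amber-yellow candle jar with a brassy rim and amber lid, round, 48 mm in diameter and 64 mm tall, upright; z along its axis, up.
- cup_mid (a point): centre of a loose white cup, 72 mm in diameter at the rim and 56 mm tall: a bystander, not to be moved.
- pitcher_mid (a point): centre of a loose steel milk pitcher, up to 74 mm in diameter, 72 mm tall, with a handle on its +y side reaching 60 mm from its axis: a bystander, not to be moved.

How it is judged:
By the outcome, as a careful person would: the job done as asked, in the order asked, and still so for the second after the job is handed in, with the robot touching nothing.
It also fails if it takes over 112 s, if anything falls off the work surface, if the arm or the gripper's body presses on something with over 40 N, if the wrist force passes 120 N, or if a joint passes its speed limit or range.

## Robot

A 6-joint arm with a two-finger parallel gripper is mounted at the origin on the work surface. World frame = base frame: x ahead of the robot, y to its left, z up, the work surface at z = 0. Lengths are in m, angles in degrees, forces in N, time in s.
With the tool pointing down it reaches from about 0.2 to 0.875 m from the base axis. Payload 3.4 kg.
Tool frame: the origin (TCP) lies on the centre line of the jaws, within the pads' length; the fingertips stand 25 mm ahead of it and the grasp point (between the pads) lies 6 mm ahead of it; z points along the fingers, y is the line along which they close (so a half turn about z gives the same grasp; the last joint's range is limited). The gripper opens to 94 mm and grips with 3 to 60 N. Pads are 16 mm wide; open, the fingers measure 119 mm over their backs; the gripper's body (75 mm by 177 mm) begins 78 mm behind the grasp point.
Start: joints at [62.166, 15.808, 86.224, -0, 77.962, -6.933], TCP at [0.205, 0.537, 0.23] pointing down, gripper open.
Joint ranges: [-165.64, 165.64], [-43.16, 119.46], [12.63, 154.43], [-67.54, 247.53], [6.08, 155.33], [-154.97, 154.97]. Speed limits (degrees/s): [147.25, 147.25, 180, 180, 180, 180].

## Interface

Orientations are given as a 3x3 rotation matrix whose columns are the frame's x, y, z axes.
In Python, from workcell import * gives the robot as it stands.
- The arm moves only by the tool apply_moves, never from a script. Its argument "increments" is a list of rows, each a list of 3 entries, a list of its own where there are three numbers: the turn, a rotation vector about the tool's x, y, z in rad, then the shift along the tool's x, y, z in mm, then the opening, from 0 (shut) to 1 (fully open). A call has 1 to 20 rows; each row shifts and turns the commanded pose from where the row before left it, along the tool's axes as they then stand; what a row does not reach is not made up. A row lasts 1/8 s, in which the tool goes at most 62.5 mm and 10.7 degrees, less where a joint would pass 70% of its speed; a pose out of reach is approached as far as the arm can. A call with a gripper value outside its range is refused whole. The fingers move at their own pace and stop on an object; the grip force is fixed at half the most. Time passes only in rows, so rows that do not move let the fingers close. It gives the time, the measured TCP pose, the force, the opening and the grip force at its end, in the units of the state.
- state(): the state, without advancing time (a new reading comes with each control period).
- camera(name): name is "side" or "top" or "wrist"; returns a dict with "img" (400x640x3 uint8, red, green, blue), "range_z" (400x640 float32, m along the optical axis (not along the pixel's ray), 0 where there is no reading), "intrinsics" (3x3 intrinsics, pixels), "R" (3x3) and "t" (3): a world point X has camera coordinates R X + t; the wrist camera has in their place "T_tool_cam" (4x4, takes a point from camera to tool coordinates, whose origin is the TCP and whose axes are the flange's). Camera axes: x right, y down, z forward; pixel columns grow to the right and rows downward; lengths in m; the calibration is good to about 2 mm. A picture is of the moment at which its call begins: read the wrist's pose just before it.
- sign_off(): hands the job in; it is judged then, once.
The state is a dict: "time": time; "joints": joint angles; "joint_velocities": joint speeds; "joint_efforts": joint torques, N m; "ee_pos": TCP position; "ee_rot": TCP orientation; "wrist_force": force on the tool from outside, world axes, zero at the start; "wrist_torque": the same for the moment, N m; "width": opening from 0.0 (shut) to 1.0 (fully open); "grasp_force": force on a finger pad.
Only numpy, scipy, OpenCV 4.12 (cv2) and the standard library are available. Lean on these libraries where they do the work, as an engineer would, in place of code of your own. Each camera call takes 0.05 s, during which the arm holds its last target. There are 200 camera calls.

## Working session

There is one attempt and no reset: what is moved stays moved. The work goes in short steps, Python scripts to look and compute and a tool call to move; the robot and the scene stay as the last step left them, time stands still between calls to the robot, and variables do not carry over. Pictures are saved under pics/ and viewed, at most 14 in all, crops included, and the job is handed in when it is done.

Besides the shell and the picture viewer there is one more tool, called after "Request:" as name(argument=value, ...) on one line, values as JSON. apply_moves: Moves the arm, as the interface text tells. Its arguments: {"type":"object","properties":{"increments":{"type":"array"}},"required":["increments"]}

```bash
mkdir -p pics; ls
cat > h.py <<'E'
from workcell import *
import numpy as np, cv2
def cloud(name):
    s=state(); c=camera(name); K=c["intrinsics"]; z=c["range_z"]
    v,u=np.mgrid[0:400,0:640]
    P=np.stack([(u-K[0,2])/K[0,0]*z,(v-K[1,2])/K[1,1]*z,z],-1)
    if name=="wrist":
        T=np.array(c["T_tool_cam"]); P=P@T[:3,:3].T+T[:3,3]
        P=P@np.array(s["ee_rot"]).T+np.array(s["ee_pos"])
    else: P=(P-np.array(c["t"]))@np.array(c["R"])
    P[z==0]=np.nan
    return c["img"],P
E
python3 - <<'E'
from h import *
for n in("top","side"):
    i,P=cloud(n); cv2.imwrite(f"pics/{n}0.png",i[...,::-1]); np.savez(f"{n}0.npz",i=i,P=P)
    print(n,np.round(P[200,320],3))
s=state();print({k:np.round(v,3).tolist() for k,v in s.items()})
E
```

```text
pics
top [ 0.516 -0.031  0.   ]
side [ 0.558 -0.005  0.016]
{'time': 0.1, 'joints': [62.167, 15.844, 86.287, -0.001, 77.961, -6.931], 'joint_velocities': [0.04, -0.119, -0.186, 0.035, 0.063, -0.005], 'joint_efforts': [0.003, -40.545, -23.778, 0.07, 0.03, -0.0], 'ee_pos': [0.205, 0.537, 0.23], 'ee_rot': [[-0.934, 0.357, -0.001], [0.357, 0.934, -0.001], [0.0, -0.002, -1.0]], 'wrist_force': [-0.022, 0.229, -0.521], 'wrist_torque': [0.008, 0.013, 0.073], 'grasp_force': 0.0, 'width': 1.007}
```

View pics/top0.png

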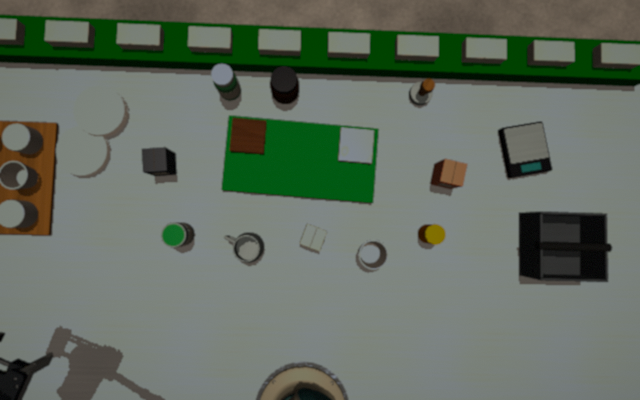

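View pics/side0.png

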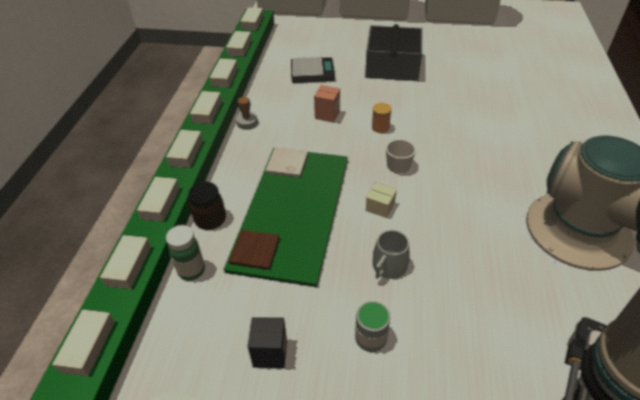

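The top view shows the walnut plinth at (248,135), marble at (356,145), grey carton at (157,161), salmon at (449,173), tin at (175,235), cream at (313,238) and candle at (432,234). The pitcher is at (247,248) and the cup at (371,255). Up in the image is +x and left is +y.

```bash
cat >> h.py <<'E'
def top(P,img,c,zt,r,tol=.008):
    """top-face points near c at height zt -> centre,size,angle"""
    m=(abs(P[...,2]-zt)<tol)&(np.hypot(P[...,0]-c[0],P[...,1]-c[1])<r)
    n,l,st,_=cv2.connectedComponentsWithStats(m.astype(np.uint8))
    if n<2: return None
    k=1+np.argmax(st[1:,4]); Q=P[l==k]
    (x,y),(w,h),a=cv2.minAreaRect((Q[:,:2]*1000).astype(np.float32))
    return np.round([x,y,w,h,(a+45)%90-45,np.median(Q[:,2])*1000,len(Q)],1), np.round(Q[:,:2].mean(0)*1000,1)
E
python3 - <<'E'
from h import *
d=np.load("top0.npz");i,P=d["i"],d["P"]
for n,(u,v),zt in [("salmon",(453,165),.076),("grey",(157,161),.076),("cream",(313,236),.046),("tin",(175,235),.076),("candle",(433,234),.064),("cup",(371,253),.056),("pitcher",(250,246),.072),("walnut",(248,135),.027),("marble",(356,145),.027),("board",(300,170),.015),("dk",(285,80),.1),("bott",(222,72),.1),("bellow",(425,88),.06)]:
    c=P[v,u]; print(n,np.round(c*1000),top(P,i,c,c[2] if n in("dk","bott","bellow") else zt,.07 if n!="board" else .4,.005))
# board corners by colour
hsv=cv2.cvtColor(i,cv2.COLOR_RGB2HSV)
m=((hsv[...,0]>45)&(hsv[...,0]<75)&(hsv[...,1]>150)); m[:110]=0;m[:,:215]=0; m[:,390:]=0
Q=P[m];Q=Q[np.isfinite(Q[:,0])]
r=cv2.minAreaRect((Q[:,:2]*1000).astype(np.float32));print("board",r,np.median(Q[:,2]))
E
```

```text
salmon [ 604. -341.   77.] (array([ 587.5, -342.6,   57.1,   56.4,  -12.1,   76.9,  557. ]), array([ 587.4, -341.4]))
grey [591. 353.  77.] (array([596.1, 360.2,  57.1,  56.9,   5.2,  77.4, 594. ]), array([595.5, 359. ]))
cream [427. -14.  47.] (array([424.6, -15.3,  52. ,  51.8, -18.9,  47.1, 466. ]), array([424.5, -15.1]))
tin [421. 304.  77.] (array([423.5, 307.1,  55.2,  56.5,   1.5,  77.6, 493. ]), array([423.1, 306.5]))
candle [ 439. -298.   67.] (array([ 440.6, -303.5,   45. ,   48.4,    1.8,   65.7,  338. ]), array([ 440.5, -302.7]))
cup [ 387. -162.    8.] (array([ 388.1, -158.8,   69.1,   69.1,  -43.2,   56.7,  179. ]), array([ 387.2, -161.5]))
pitcher [396. 141.   3.] (array([395.7, 140.4,  61.9,  61.8,   9.5,  72.8, 125. ]), array([396.4, 138.6]))
walnut [670. 152.  29.] (array([ 671.3,  152.6,   84.3,   85.2,   -3.2,   28.3, 1130. ]), array([670.4, 152.4]))
marble [ 654. -116.   29.] (array([ 656. , -116.9,   84.3,   84.7,   -3.6,   28.2, 1117. ]), array([ 655.2, -116.4]))
board [589.  22.  16.] (array([ 6.188e+02,  2.070e+01,  3.813e+02,  1.907e+02, -3.200e+00,
        1.640e+01,  8.928e+03]), array([605.6,  21.6]))
dk [790.  62.  88.] (array([793.7,  65.3,  61.4,  61.2,  31.2,  86.4, 531. ]), array([794.1,  65.1]))
bott [794. 204. 114.] (array([790.4, 204.2,  47.7,  47.2, -43.6, 111.5, 359. ]), array([790.4, 204.5]))
bellow [ 787. -272.   76.] (array([ 797.1, -280. ,   30. ,   28.7,    5.5,   77.3,  127. ]), array([ 796.6, -279.8]))
board ((617.2965087890625, 21.800399780273438), (375.3642883300781, 186.96978759765625), 86.78301239013672) 0.01644225446143459
```

```bash
cat >> h.py <<'E'
def go(x,y,z,yaw):
    """turn (rad about tool z) to bring tool y to yaw deg, then shift in tool axes (mm), from the measured pose"""
    s=state(); R=np.array(s["ee_rot"]); p=np.array(s["ee_pos"])*1000
    w=np.degrees(np.arctan2(R[1,1],R[0,1])); t=np.radians(yaw)
    T=np.array([[-np.sin(t),np.cos(t),0],[np.cos(t),np.sin(t),0],[0,0,-1]]).T
    from scipy.spatial.transform import Rotation as Ro
    print("t",round(s["time"],2),"at",p.round(1),"yaw",w.round(2),"turn",Ro.from_matrix(R.T@T).as_rotvec().round(4),"shift",(T.T@(np.array([x,y,z])-p)).round(1),"w",round(s["width"],3),"gf",round(s["grasp_force"],1),"F",np.round(s["wrist_force"],1))
E
python3 -c "
from h import *
go(587.5,-342.2,160,77.9)"
```

```text
t 0.1 at [204.9 536.8 229.7] yaw 69.1 turn [-0.0016 -0.0003 -0.1536] shift [-558.3 -779.2   69.7] w 1.007 gf 0.0 F [-0.   0.2 -0.5]
```

Request:
apply_moves(increments=[[[-0.0016,0,-0.1536],[0,0,0],1],[[0,0,0],[-20,-28,0],1],[[0,0,0],[-31,-43,0],1],[[0,0,0],[-31,-43,0],1],[[0,0,0],[-31,-43,0],1],[[0,0,0],[-31,-43,0],1],[[0,0,0],[-31,-43,0],1],[[0,0,0],[-31,-43,0],1],[[0,0,0],[-31,-43,0],1],[[0,0,0],[-31,-43,0],1],[[0,0,0],[-31,-43,0],1],[[0,0,0],[-31,-43,0],1],[[0,0,0],[-31,-43,5],1],[[0,0,0],[-31,-43,10],1],[[0,0,0],[-31,-43,10],1],[[0,0,0],[-31,-43,10],1],[[0,0,0],[-31,-43,10],1],[[0,0,0],[-31,-43,10],1],[[0,0,0],[-31,-43,10],1],[[0,0,0],[-11,-20,5],1]])

```text
time: 2.6
ee_pos: [0.5877, -0.3436, 0.1574]
ee_rot: [[-0.977, 0.211, -0.001], [0.211, 0.977, 0.002], [0.001, 0.002, -1.0]]
wrist_force: [-1.1, 0.5, -0.2]
width: 1.001
grasp_force: 0.0
```

```bash
python3 -c "
from h import *
i,P=cloud('wrist');cv2.imwrite('pics/w1.png',i[...,::-1])
print(top(P,i,(.5875,-.3422),.076,.06,.006))
go(587.5,-342.2,60,77.9)"
```

```text
(array([ 587.2, -340.7,   56.1,   56.1,  -11.4,   76.4, 5855. ]), array([ 585.6, -340.4]))
t 2.65 at [ 587.9 -345.4  156.9] yaw 77.77 turn [ 0.0006 -0.001  -0.0022] shift [ 1.   3.  96.9] w 0.999 gf 0.0 F [ 1.2 -2.6 -0.3]
```

View pics/w1.png

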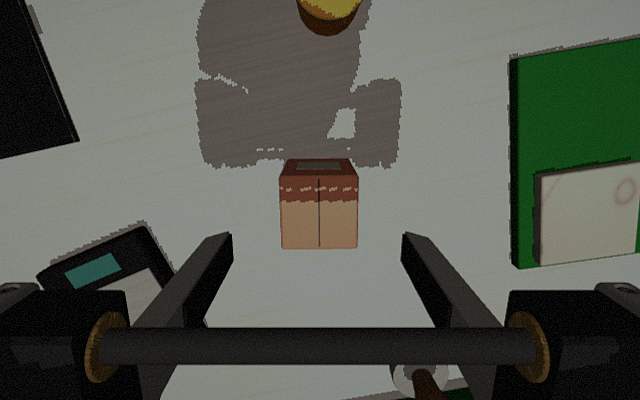

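The wrist view shows the salmon carton centred between the open jaws at (319,215), with a clear path down.

Request:
apply_moves(increments=[[[0,0,-0.008],[1,3,0],1],[[0,0,0],[0,0,0],1],[[0,0,0],[0,0,25],1],[[0,0,0],[0,0,35],1],[[0,0,0],[0,0,25],1],[[0,0,0],[0,0,12],1],[[0,0,0],[0,0,0],0.75],[[0,0,0],[0,0,0],0],[[0,0,0],[0,0,0],0],[[0,0,0],[0,0,0],0],[[0,0,0],[0,0,0],0],[[0,0,0],[0,0,0],0]])

```text
time: 4.15
ee_pos: [0.5876, -0.3389, 0.0632]
ee_rot: [[-0.979, 0.202, 0.002], [0.202, 0.979, -0.0], [-0.002, 0.0, -1.0]]
wrist_force: [-0.4, -1.5, 4.3]
width: 0.592
grasp_force: 30.0
```

```bash
python3 -c "
from h import *
go(587.3,-341.5,60,78.2)"
```

```text
t 4.15 at [ 587.6 -338.9   63.2] yaw 78.36 turn [0.0002 0.0017 0.0028] shift [-0.2 -2.6  3.2] w 0.592 gf 30.0 F [-0.4 -1.5  4.3]
```

```bash
python3 -c "
from h import *
go(671.1,152.6,150,86.75)"
```

```text
t 4.15 at [ 587.6 -338.9   63.2] yaw 78.36 turn [ 1.000e-04  1.700e-03 -1.464e-01] shift [-55.5 495.4 -86.8] w 0.592 gf 30.0 F [-0.4 -1.5  4.3]
```

Request:
apply_moves(increments=[[[0,0,0],[0,0,-15],0],[[0,0,-0.05],[0,0,-37],0],[[0,0.0017,-0.0964],[0,0,-35],0],[[0,0,0],[-2,18,0],0],[[0,0,0],[-4,36,0],0],[[0,0,0],[-5,45,0],0],[[0,0,0],[-5,45,0],0],[[0,0,0],[-5,45,0],0],[[0,0,0],[-5,45,0],0],[[0,0,0],[-5,45,0],0],[[0,0,0],[-5,45,0],0],[[0,0,0],[-5,45,0],0],[[0,0,0],[-5,45,0],0],[[0,0,0],[-5,45,0],0],[[0,0,0],[-5,45,0],0],[[0,0,0],[-3,26,0],0],[[0,0,0],[-1.5,10,0],0],[[0,0,0],[0,0,0],0],[[0,0,0],[0,0,0],0],[[0,0,0],[0,0,0],0]])

```text
time: 6.65
ee_pos: [0.6782, 0.196, 0.1503]
ee_rot: [[-0.998, 0.058, -0.001], [0.058, 0.998, 0.001], [0.001, 0.001, -1.0]]
wrist_force: [0.1, -0.1, -1.2]
width: 0.592
grasp_force: 30.0
```

```bash
python3 -c "
from h import *
go(671.1,152.6,92,86.75)
i,P=cloud('wrist');cv2.imwrite('pics/w2.png',i[...,::-1])
print(top(P,i,(.671,.1526),.1635,.06,.01),top(P,i,(.6558,-.117),.027,.06,.005),top(P,i,(.424,-.015),.046,.06,.005))
"
```

```text
t 6.65 at [678.2 196.  150.3] yaw 86.65 turn [ 0.0014 -0.0012 -0.0018] shift [  4.7 -43.8  58.3] w 0.592 gf 30.0 F [ 0.1 -0.1 -1.2]
(array([ 6.7610e+02,  1.8480e+02,  5.5100e+01,  5.3700e+01, -2.9000e+00,
        1.6360e+02,  1.0786e+04]), array([673.2, 188.5])) (array([688. , -74.5,   3.2,  21.4,  -3.4,  24. ,  91. ]), array([690.9, -74.5])) None
```

View pics/w2.png

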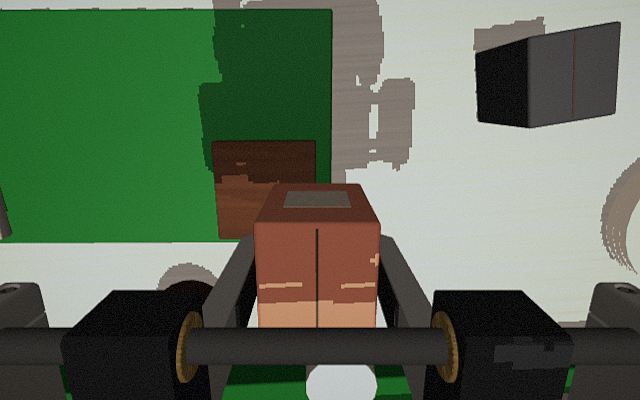

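The carton is held square in the jaws at (317,250) and has gone 44 mm too far to the left. I'll move it back.

Request:
apply_moves(increments=[[[0,0,0],[1,-10,0],0],[[0,0,-0.0018],[2,-20,0],0],[[0,0,0],[1.7,-13.8,0],0],[[0,0,0],[0,0,10],0],[[0,0,0],[0,0,20],0],[[0,0,0],[0,0,15],0],[[0,0,0],[0,0,6],0],[[0,0,0],[0,0,0],0],[[0,0,0],[0,0,0],0],[[0,0,0],[0,0,0],0]])

```text
time: 7.95
ee_pos: [0.6715, 0.1543, 0.0998]
ee_rot: [[-0.998, 0.055, 0.0], [0.055, 0.998, 0.002], [-0.0, 0.002, -1.0]]
wrist_force: [0.4, 0.5, -1.0]
width: 0.594
grasp_force: 30.0
```

```bash
python3 -c "
from h import *
go(671.1,152.6,91,86.75)
i,P=cloud('wrist')
m=(abs(P[...,2]-.027)<.004)&(abs(P[...,1]-.15)<.06)&(abs(P[...,0]-.66)<.08)
Q=P[m][:,:2]*1000
u=Q@np.array([.9984,-.0567]);v=Q@np.array([.0567,.9984])
w=np.array([671.1,152.6]);print('plinth front u',np.percentile(u,1)-w@[.9984,-.0567],'v',np.percentile(v,[.5,99.5])-w@[.0567,.9984])
"
```

```text
t 7.95 at [671.5 154.3  99.8] yaw 86.86 turn [0.002  0.0001 0.0018] shift [ 0.3 -1.7  8.8] w 0.594 gf 30.0 F [ 0.4  0.5 -1. ]
plinth front u -42.783616434742044 v [-39.32295245  43.88564523]
```

Request:
apply_moves(increments=[[[0,0,0.0018],[0.5,0.3,0],0],[[0,0,0],[0,0,5],0],[[0,0,0],[0,0,3],0],[[0,0,0],[0,0,1],0],[[0,0,0],[0,0,0],0],[[0,0,0],[0,0,0],0]])

```text
time: 8.75
ee_pos: [0.6703, 0.1544, 0.0903]
ee_rot: [[-0.998, 0.057, -0.001], [0.057, 0.998, 0.002], [0.002, 0.002, -1.0]]
wrist_force: [-1.4, 0.5, 2.1]
width: 0.595
grasp_force: 30.0
```

```bash
python3 -c "
from h import *
go(670.7,154.8,90.2,86.75)
"
```

```text
t 8.75 at [670.3 154.4  90.3] yaw 86.75 turn [ 0.0016 -0.0016 -0.0001] shift [-0.4  0.4  0.1] w 0.595 gf 30.0 F [-1.4  0.5  2.1]
```

Request:
apply_moves(increments=[[[0,0,0],[0,0,0],0.8],[[0,0,0],[0,0,0],0.8],[[0,0,0],[0,0,0],0.8],[[0,0,0],[0,0,-20],0.8],[[0,0,0],[0,0,-35],0.9],[[0,0,0],[0,0,-30],1],[[0,0,0],[0,18,0],1],[[0,0,-0.074],[5,36,0],1],[[0,0,-0.074],[10,40,0],1],[[0,0,0],[20,40,0],1],[[0,0,0],[15,30,0],1],[[0,0,0],[10,20,0],1],[[0,0,0],[0,0,0],1],[[0,0,0],[0,0,0],1],[[0,0,0],[0,0,0],1]])

```text
time: 10.62
ee_pos: [0.6058, 0.3327, 0.1753]
ee_rot: [[-0.996, -0.09, -0.001], [-0.09, 0.996, 0.001], [0.001, 0.001, -1.0]]
wrist_force: [0.9, -0.5, -0.5]
width: 0.998
grasp_force: 0.0
```

```bash
python3 -c "
from h import *
i,P=cloud('top');cv2.imwrite('pics/t2.png',i[...,::-1])
print(top(P,i,(.671,.1526),.103,.07,.006),top(P,i,(.6558,-.117),.027,.06,.005),top(P,i,(.596,.360),.076,.06,.006))
i,P=cloud('wrist')
print(top(P,i,(.596,.360),.076,.06,.006))
go(595.8,362,63,95.2)"
```

```text
(array([671.2, 153.4,  57. ,  56.6,  -2.6, 104.2, 617. ]), array([670.3, 152.8])) (array([ 655.7, -116.7,   83.9,   84.6,   -3.5,   28.2, 1113. ]), array([ 655.3, -116.3])) (array([591.3, 359. ,  46.8,  56.2,   6.2,  77.5, 487. ]), array([590.1, 359.3]))
(array([ 595.1,  362.7,   56.1,   56.3,    6.1,   76.5, 5256. ]), array([593.6, 362.1]))
t 10.72 at [605.7 332.8 175.4] yaw 95.14 turn [ 0.0017 -0.0009 -0.0011] shift [  7.2  30.  112.4] w 1.0 gf 0.0 F [ 0.4 -0.5  0.1]
```

Request:
apply_moves(increments=[[[0,0,-0.008],[3,12,0],1],[[0,0,0],[4.7,18.3,0],1],[[0,0,0],[0,0,20],1],[[0,0,0],[0,0,40],1],[[0,0,0],[0,0,35],1],[[0,0,0],[0,0,17],1],[[0,0,0],[0,0,0],1],[[0,0,0],[0,0,0],0.5],[[0,0,0],[0,0,0],0],[[0,0,0],[0,0,0],0],[[0,0,0],[0,0,0],0],[[0,0,0],[0,0,0],0]])

```text
time: 12.22
ee_pos: [0.5945, 0.3631, 0.0641]
ee_rot: [[-0.995, -0.099, -0.001], [-0.099, 0.995, 0.001], [0.0, 0.001, -1.0]]
wrist_force: [0.6, -2.2, 3.4]
width: 0.597
grasp_force: 30.0
```

```bash
python3 -c "
from h import *
go(655.4,-115.1,160,86.75)"
```

```text
t 12.22 at [594.5 363.1  64.1] yaw 95.7 turn [ 0.0012 -0.0006  0.1561] shift [ -87.9 -473.9  -95.9] w 0.597 gf 30.0 F [ 0.6 -2.2  3.4]
```

Request:
apply_moves(increments=[[[0,0,0],[0,0,-20],0],[[0,0,0.05],[0,0,-40],0],[[0,0,0.06],[0,0,-45],0],[[0,0,0.046],[0,0,-26],0],[[0,0,0],[-4,-20,0],0],[[0,0,0],[-7,-38,0],0],[[0,0,0],[-8,-45,0],0],[[0,0,0],[-8,-45,0],0],[[0,0,0],[-8,-45,0],0],[[0,0,0],[-8,-45,0],0],[[0,0,0],[-8,-45,0],0],[[0,0,0],[-8,-45,0],0],[[0,0,0],[-8,-45,0],0],[[0,0,0],[-8,-45,0],0],[[0,0,0],[-8,-36,0],0],[[0,0,0],[-4.5,-20,0],0],[[0,0,0],[0,0,0],0],[[0,0,0],[0,0,20],0],[[0,0,0],[0,0,40],0],[[0,0,0],[0,0,20],0]])

```text
time: 14.72
ee_pos: [0.6528, -0.1122, 0.111]
ee_rot: [[-0.998, 0.055, -0.006], [0.055, 0.998, 0.004], [0.006, 0.004, -1.0]]
wrist_force: [-0.6, -0.4, -2.5]
width: 0.594
grasp_force: 30.0
```

Request:
apply_moves(increments=[[[0,0,0],[0,0,10],0],[[0,0,0],[0,0,0],0],[[0,0,0],[0,0,0],0]])

```text
time: 15.1
ee_pos: [0.6556, -0.1146, 0.1047]
ee_rot: [[-0.998, 0.056, 0.001], [0.056, 0.998, 0.001], [-0.001, 0.001, -1.0]]
wrist_force: [-0.0, -0.4, -2.7]
width: 0.59
grasp_force: 30.0
```

```bash
cat > pl.py <<'E'
from h import *
def pl(w):
    i,P=cloud('wrist'); w=np.array(w)
    m=(abs(P[...,2]-.027)<.004)&(abs(P[...,1]*1000-w[1])<60)&(abs(P[...,0]*1000-w[0]+10)<70)
    Q=P[m][:,:2]*1000
    u=Q@np.array([.9984,-.0567]);v=Q@np.array([.0567,.9984])
    print('plinth front u',np.percentile(u,1)-w@[.9984,-.0567],'v',np.percentile(v,[.5,99.5])-w@[.0567,.9984])
E
python3 -c "
from pl import *
pl((655.8,-117))
go(654.9,-115.2,91,86.75)"
```

```text
plinth front u -42.549974300811414 v [-39.28677929  43.85170509]
t 15.15 at [ 655.6 -114.7  104.9] yaw 86.77 turn [0.0013 0.001  0.0003] shift [ 0.7 -0.6 13.9] w 0.595 gf 30.0 F [-0.1 -0.1 -2.1]
```

Request:
apply_moves(increments=[[[0,0,0],[0.6,-0.4,3],0],[[0,0,0],[0,0,6],0],[[0,0,0],[0,0,4],0],[[0,0,0],[0,0,1],0],[[0,0,0],[0,0,0],0],[[0,0,0],[0,0,0],0]])

```text
time: 15.9
ee_pos: [0.6539, -0.1151, 0.091]
ee_rot: [[-0.998, 0.057, -0.001], [0.057, 0.998, 0.002], [0.001, 0.002, -1.0]]
wrist_force: [-3.2, 0.8, 5.9]
width: 0.593
grasp_force: 30.0
```

```bash
python3 -c "
from pl import *
go(654.9,-115.2,91,86.75)"
```

```text
t 15.9 at [ 653.9 -115.1   91. ] yaw 86.74 turn [ 0.0016 -0.0011 -0.0002] shift [-1. -0.  0.] w 0.593 gf 30.0 F [-3.2  0.8  5.9]
```

Request:
apply_moves(increments=[[[0,0,0],[0,0,0],0.8],[[0,0,0],[0,0,0],0.8],[[0,0,0],[0,0,0],0.8],[[0,0,0],[0,0,-20],0.8],[[0,0,0],[0,0,-35],0.9],[[0,0,0],[0,0,-25],1],[[0,0,0],[18,5,0],1],[[0,0,0.09],[35,14,0],1],[[0,0,0.09],[42,21,0],1],[[0,0,0.09],[45,22,0],1],[[0,0,0],[40,20,0],1],[[0,0,0],[20,10,0],1],[[0,0,0],[0,0,0],1],[[0,0,0],[0,0,0],1],[[0,0,0],[0,0,0],1]])

```text
time: 17.77
ee_pos: [0.4795, 0.0123, 0.1699]
ee_rot: [[-0.947, 0.322, -0.001], [0.322, 0.947, 0.001], [0.001, 0.001, -1.0]]
wrist_force: [-0.2, 0.2, -0.6]
width: 1.001
grasp_force: 0.0
```

```bash
python3 -c "
from h import *
i,P=cloud('top');cv2.imwrite('pics/t3.png',i[...,::-1])
print(top(P,i,(.671,.1526),.103,.07,.006),top(P,i,(.6558,-.117),.103,.06,.005))
i,P=cloud('wrist')
print(top(P,i,(.424,-.014),.046,.06,.006))
go(424.1,-13.6,35,71.3)"
```

```text
(array([671.2, 153.4,  56.6,  56.4,  -3.4, 104.4, 613. ]), array([670.3, 152.7])) (array([ 654.3, -116. ,   55.9,   56.4,   -3.6,  104.2,  587. ]), array([ 653.9, -115.8]))
(array([ 424.1,  -13.3,   52.4,   51.3,  -18.7,   46.4, 4217. ]), array([423.5, -12.6]))
t 17.88 at [479.   12.5 169.8] yaw 71.22 turn [ 0.0011 -0.0017 -0.0014] shift [ 43.6 -42.3 134.8] w 0.997 gf 0.0 F [ 0.1 -0.6 -0.6]
```

View pics/t3.png

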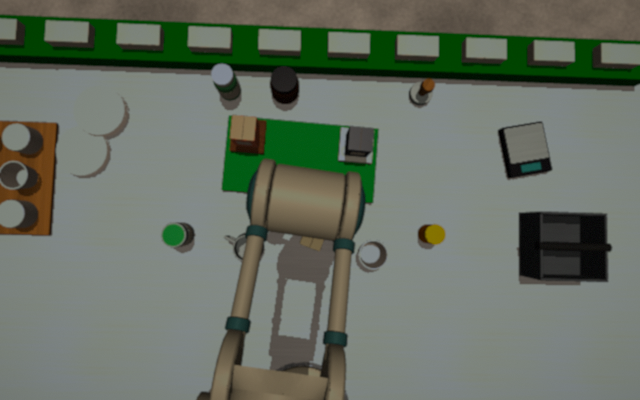

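The grey carton stands on the marble at (357,143) and the salmon on the walnut at (248,132). Both are square and within about 1.5 mm. Next is the cream box.

Request:
apply_moves(increments=[[[0,0,0],[14,-14,0],1],[[0,0,0],[20,-20,0],1],[[0,0,0],[9.6,-8.3,0],1],[[0,0,0],[0,0,20],1],[[0,0,0],[0,0,40],1],[[0,0,0],[0,0,45],1],[[0,0,0],[0,0,25],1],[[0,0,0],[0,0,6],1],[[0,0,0],[0,0,0],1],[[0,0,0],[0,0,0],0.5],[[0,0,0],[0,0,0],0],[[0,0,0],[0,0,0],0],[[0,0,0],[0,0,0],0],[[0,0,0],[0,0,0],0]])

```text
time: 19.62
ee_pos: [0.4232, -0.0127, 0.0342]
ee_rot: [[-0.947, 0.321, -0.001], [0.321, 0.947, 0.002], [0.001, 0.001, -1.0]]
wrist_force: [0.0, 0.6, 1.9]
width: 0.553
grasp_force: 30.0
```

```bash
python3 -c "
from h import *
go(654.2,-115.1,170,86.75)"
```

```text
t 19.62 at [423.2 -12.7  34.2] yaw 71.29 turn [ 0.0013 -0.0012 -0.2699] shift [-236.5  -89.2 -135.8] w 0.553 gf 30.0 F [0.  0.6 1.9]
```

Request:
apply_moves(increments=[[[0,0,0],[0,0,-20],0],[[0,0,-0.09],[0,0,-40],0],[[0,0,-0.09],[0,0,-50],0],[[0,0,-0.09],[0,0,-31],0],[[0,0,0],[-16,-6,0],0],[[0,0,0],[-32,-12,0],0],[[0,0,0],[-40,-15,0],0],[[0,0,0],[-45,-17,0],0],[[0,0,0],[-45,-17,0],0],[[0,0,0],[-35,-13,0],0],[[0,0,0],[-18,-7,0],0],[[0,0,0],[-5,-2,0],0],[[0,0,0],[0,0,0],0],[[0,0,0],[0,0,10],0],[[0,0,0],[0,0,13],0],[[0,0,0],[0,0,5],0],[[0,0,0],[0,0,0],0],[[0,0,0],[0,0,0],0]])

```text
time: 21.88
ee_pos: [0.654, -0.1151, 0.147]
ee_rot: [[-0.998, 0.057, -0.0], [0.057, 0.998, 0.002], [0.0, 0.002, -1.0]]
wrist_force: [-0.2, -0.2, -1.9]
width: 0.551
grasp_force: 30.0
```

```bash
python3 -c "
from h import *
go(653.7,-114.9,137.2,86.75)
i,P=cloud('wrist');cv2.imwrite('pics/w4.png',i[100:,:,::-1])"
```

```text
t 21.88 at [ 654.  -115.1  147. ] yaw 86.75 turn [ 0.0015 -0.0005 -0.0001] shift [0.3 0.2 9.8] w 0.551 gf 30.0 F [-0.2 -0.2 -1.9]
```

View pics/w4.png

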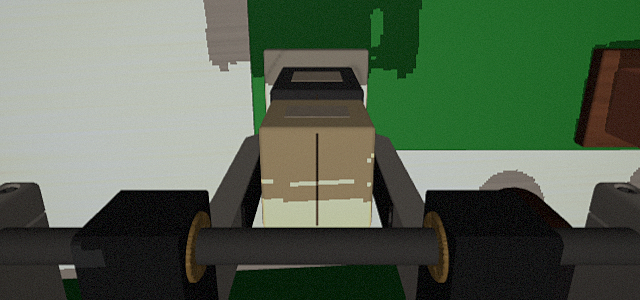

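The cream box at (317,180) is centred and square over the grey carton at (317,85). I'll lower it.

Request:
apply_moves(increments=[[[0,0,0],[0.3,0.2,5],0],[[0,0,0],[0,0,3],0],[[0,0,0],[0,0,1.5],0],[[0,0,0],[0,0,0.5],0],[[0,0,0],[0,0,0],0]])

```text
time: 22.55
ee_pos: [0.6534, -0.1148, 0.1372]
ee_rot: [[-0.998, 0.057, -0.001], [0.057, 0.998, 0.002], [0.001, 0.002, -1.0]]
wrist_force: [-2.0, 0.2, 3.9]
width: 0.551
grasp_force: 30.0
```

```bash
python3 -c "
from h import *
go(653.7,-114.9,137.2,86.75)"
```

```text
t 22.55 at [ 653.4 -114.8  137.2] yaw 86.75 turn [ 0.0016 -0.0011 -0.    ] shift [-0.3 -0.1  0. ] w 0.551 gf 30.0 F [-2.   0.2  3.9]
```

Request:
apply_moves(increments=[[[0,0,0],[0,0,0],0.75],[[0,0,0],[0,0,0],0.75],[[0,0,0],[0,0,0],0.75],[[0,0,0],[0,0,-15],0.75],[[0,0,0],[0,0,-30],0.75],[[0,0,0],[0,0,-35],1],[[0,0,0],[13,21,0],1],[[0,0,0],[26,42,0],1],[[0,0,0],[26,42,0],1],[[0,0,0],[26,42,0],1],[[0,0,0],[26,42,0],1],[[0,0,0],[26,42,0],1],[[0,0,0],[26,42,10],1],[[0,0,0],[26,42,15],1],[[0,0,0],[26,42,10],1],[[0,0,0],[20,32,5],1],[[0,0,0],[13,21,0],1],[[0,0,0],[0,0,0],1],[[0,0,0],[0,0,0],1]])

```text
time: 24.92
ee_pos: [0.4227, 0.3083, 0.1774]
ee_rot: [[-0.998, 0.056, -0.002], [0.056, 0.998, 0.001], [0.002, 0.001, -1.0]]
wrist_force: [0.0, -0.7, -0.3]
width: 1.0
grasp_force: 0.0
```

```bash
python3 -c "
from h import *
i,P=cloud('top')
print(top(P,i,(.671,.1526),.103,.07,.006),top(P,i,(.6558,-.117),.149,.06,.005))
i,P=cloud('wrist')
print(top(P,i,(.424,.308),.076,.06,.006))
go(423,308.6,63,86.75)"
```

```text
(array([671.5, 153.2,  55.9,  57.5,  -3.3, 104.5, 613. ]), array([670.3, 153. ])) (array([ 654.7, -115.6,   52.1,   52.4,   -3.3,  150.2,  574. ]), array([ 654.1, -115.3]))
(array([ 421.8,  309.6,   56.5,   57.1,   38.7,   76.8, 4203. ]), array([420.6, 309.8]))
t 25.02 at [423.4 308.  177.5] yaw 86.69 turn [ 0.0013 -0.0013 -0.001 ] shift [  0.4   0.5 114.5] w 1.001 gf 0.0 F [-0.   0.3  0.1]
```

Request:
apply_moves(increments=[[[0,0,0],[0.7,0.9,15],1],[[0,0,0],[0,0,35],1],[[0,0,0],[0,0,40],1],[[0,0,0],[0,0,20],1],[[0,0,0],[0,0,4],1],[[0,0,0],[0,0,0],1],[[0,0,0],[0,0,0],0.5],[[0,0,0],[0,0,0],0],[[0,0,0],[0,0,0],0],[[0,0,0],[0,0,0],0],[[0,0,0],[0,0,0],0]])

```text
time: 26.4
ee_pos: [0.4225, 0.3098, 0.0639]
ee_rot: [[-0.998, 0.056, -0.001], [0.056, 0.998, 0.001], [0.001, 0.001, -1.0]]
wrist_force: [-0.2, -1.1, 2.0]
width: 0.613
grasp_force: 30.0
```

```bash
python3 -c "
from h import *
go(663.0,19.5,180,86.75)"
```

```text
t 26.4 at [422.5 309.8  63.9] yaw 86.76 turn [ 0.0013 -0.0011  0.0002] shift [-256.6 -276.2 -116.1] w 0.613 gf 30.0 F [-0.2 -1.1  2. ]
```

Request:
apply_moves(increments=[[[0,0,0],[0,0,-20],0],[[0,0,0],[0,0,-35],0],[[0,0,0],[0,0,-25],0],[[0,0,0],[-14,-15,0],0],[[0,0,0],[-24,-26,0],0],[[0,0,0],[-40,-43,0],0],[[0,0,0],[-40,-43,0],0],[[0,0,0],[-40,-43,0],0],[[0,0,0],[-40,-43,0],0],[[0,0,0],[-40,-43,0],0],[[0,0,0],[-14,-15,0],0],[[0,0,0],[-4.6,-5.2,0],0],[[0,0,0],[0,0,0],0],[[0,0,0],[0,0,15],0],[[0,0,0],[0,0,25],0],[[0,0,0],[0,0,15],0],[[0,0,0],[0,0,0],0],[[0,0,0],[0,0,0],0]])

```text
time: 28.65
ee_pos: [0.6634, 0.0199, 0.0884]
ee_rot: [[-0.998, 0.056, -0.0], [0.056, 0.998, 0.002], [0.0, 0.002, -1.0]]
wrist_force: [0.7, 0.0, -1.7]
width: 0.615
grasp_force: 30.0
```

```bash
python3 -c "
from h import *
go(663.0,19.6,79,86.75)"
```

```text
t 28.65 at [663.4  19.9  88.4] yaw 86.77 turn [ 0.0017 -0.0002  0.0004] shift [ 0.4 -0.4  9.4] w 0.615 gf 30.0 F [ 0.7  0.  -1.7]
```

Request:
apply_moves(increments=[[[0,0,0],[0,-0.4,5],0],[[0,0,0],[0,0,3],0],[[0,0,0],[0,0,1],0],[[0,0,0],[0,0,0.5],0],[[0,0,0],[0,0,0],0]])

```text
time: 29.28
ee_pos: [0.6628, 0.0192, 0.079]
ee_rot: [[-0.998, 0.057, -0.001], [0.057, 0.998, 0.002], [0.001, 0.002, -1.0]]
wrist_force: [-2.0, 0.2, 3.6]
width: 0.615
grasp_force: 30.0
```

```bash
python3 -c "
from h import *
go(663.0,19.6,79,86.75)
go(440.3,-301.5,165,86.75)"
```

```text
t 29.27 at [662.8  19.2  79. ] yaw 86.74 turn [ 0.0016 -0.0012 -0.0001] shift [-0.1  0.4 -0. ] w 0.615 gf 30.0 F [-2.   0.2  3.6]
t 29.27 at [662.8  19.2  79. ] yaw 86.74 turn [ 0.0016 -0.0012 -0.0001] shift [ 204.  -332.8  -86. ] w 0.615 gf 30.0 F [-2.   0.2  3.6]
```

Request:
apply_moves(increments=[[[0,0,0],[0,0,0],0.8],[[0,0,0],[0,0,0],0.8],[[0,0,0],[0,0,0],0.8],[[0,0,0],[0,0,-20],0.8],[[0,0,0],[0,0,-36],0.8],[[0,0,0],[0,0,-30],1],[[0,0,0],[8,-13,0],1],[[0,0,0],[16,-26,0],1],[[0,0,0],[27,-44,0],1],[[0,0,0],[27,-44,0],1],[[0,0,0],[27,-44,0],1],[[0,0,0],[27,-44,0],1],[[0,0,0],[27,-44,0],1],[[0,0,0],[27,-44,0],1],[[0,0,0],[12,-20,0],1],[[0,0,0],[6,-10,0],1],[[0,0,0],[0,0,0],1],[[0,0,0],[0,0,0],1]])

```text
time: 31.52
ee_pos: [0.4407, -0.3009, 0.1636]
ee_rot: [[-0.998, 0.056, -0.002], [0.056, 0.998, 0.003], [0.002, 0.003, -1.0]]
wrist_force: [0.1, 0.0, -0.2]
width: 1.002
grasp_force: 0.0
```

```bash
python3 -c "
from h import *
i,P=cloud('top')
print(top(P,i,(.6635,.018),.091,.06,.006))
i,P=cloud('wrist')
print(top(P,i,(.440,-.302),.064,.06,.006))
go(440.3,-301.8,50,86.75)"
```

```text
(array([662.7,  18. ,  56.2,  56.5,  -8.9,  92.8, 483. ]), array([662.1,  18.4]))
(array([ 439.6, -301.7,   48.5,   48.5,   -7.9,   65.1, 3116. ]), array([ 438.8, -301.7]))
t 31.62 at [ 441.  -300.9  163.9] yaw 86.82 turn [ 0.0021 -0.0013  0.0013] shift [  0.6  -0.9 113.9] w 1.002 gf 0.0 F [ 0.2  0.2 -0.1]
```

Request:
apply_moves(increments=[[[0,0,0],[0.9,-0.9,15],1],[[0,0,0],[0,0,35],1],[[0,0,0],[0,0,40],1],[[0,0,0],[0,0,20],1],[[0,0,0],[0,0,3],1],[[0,0,0],[0,0,0],1],[[0,0,0],[0,0,0],0.5],[[0,0,0],[0,0,0],0],[[0,0,0],[0,0,0],0],[[0,0,0],[0,0,0],0],[[0,0,0],[0,0,0],0],[[0,0,0],[0,0,0],0]])

```text
time: 33.12
ee_pos: [0.4394, -0.3024, 0.0511]
ee_rot: [[-0.998, 0.057, -0.001], [0.057, 0.998, 0.002], [0.001, 0.002, -1.0]]
wrist_force: [0.4, -0.4, 0.2]
width: 0.505
grasp_force: 30.0
```

```bash
python3 -c "
from h import *
go(580,159.5,150,86.75)"
```

```text
t 33.12 at [ 439.4 -302.4   51.1] yaw 86.75 turn [ 0.0016 -0.0012 -0.0001] shift [-114.2  469.2  -98.9] w 0.505 gf 30.0 F [ 0.4 -0.4  0.2]
```

Request:
apply_moves(increments=[[[0,0,0],[0,0,-25],0],[[0,0,0],[0,0,-40],0],[[0,0,0],[0,0,-34],0],[[0,0,0],[-3,14,0],0],[[0,0,0],[-6,26,0],0],[[0,0,0],[-11,45,0],0],[[0,0,0],[-11,45,0],0],[[0,0,0],[-11,45,0],0],[[0,0,0],[-11,45,0],0],[[0,0,0],[-11,45,0],0],[[0,0,0],[-11,45,0],0],[[0,0,0],[-11,45,0],0],[[0,0,0],[-11,45,0],0],[[0,0,0],[-11,45,0],0],[[0,0,0],[-5,19,0],0],[[0,0,0],[-1.2,5.2,0],0],[[0,0,0],[0,0,0],0],[[0,0,0],[0,0,20],0],[[0,0,0],[0,0,35],0],[[0,0,0],[0,0,20],0]])

```text
time: 35.62
ee_pos: [0.5787, 0.1574, 0.0742]
ee_rot: [[-0.998, 0.059, -0.004], [0.059, 0.998, 0.001], [0.004, 0.001, -1.0]]
wrist_force: [-0.6, -1.0, -1.2]
width: 0.508
grasp_force: 30.0
```

Request:
apply_moves(increments=[[[0,0,0],[0,0,0],0],[[0,0,0],[0,0,0],0]])

```text
time: 35.88
ee_pos: [0.5807, 0.1586, 0.0766]
ee_rot: [[-0.998, 0.058, 0.0], [0.058, 0.998, 0.002], [-0.0, 0.002, -1.0]]
wrist_force: [-0.7, -0.7, -1.5]
width: 0.508
grasp_force: 30.0
```

```bash
python3 -c "
from h import *
go(580,159.5,66.2,86.75)"
```

```text
t 35.88 at [580.7 158.6  76.6] yaw 86.68 turn [ 0.0018  0.0001 -0.0013] shift [ 0.7  0.8 10.4] w 0.508 gf 30.0 F [-0.7 -0.7 -1.5]
```

Request:
apply_moves(increments=[[[0,0,0],[0.3,0.8,5],0],[[0,0,0],[0,0,3.5],0],[[0,0,0],[0,0,1.5],0],[[0,0,0],[0,0,0.5],0],[[0,0,0],[0,0,0],0]])

```text
time: 36.5
ee_pos: [0.5797, 0.1604, 0.0661]
ee_rot: [[-0.998, 0.057, -0.001], [0.057, 0.998, 0.002], [0.001, 0.002, -1.0]]
wrist_force: [-2.2, -0.3, 6.0]
width: 0.506
grasp_force: 30.0
```

```bash
python3 -c "
from h import *
go(580,159.5,66.2,86.75)"
```

```text
t 36.5 at [579.7 160.4  66.1] yaw 86.76 turn [ 0.0016 -0.001   0.0001] shift [-0.3 -0.9 -0.1] w 0.506 gf 30.0 F [-2.2 -0.3  6. ]
```

Request:
apply_moves(increments=[[[0,0,0],[0,0,-2],0],[[0,0,0],[0,-0.8,0],0],[[0,0,0],[0,0,1.8],0],[[0,0,0],[0,0,0],0],[[0,0,0],[0,0,0],0.75],[[0,0,0],[0,0,0],0.75],[[0,0,0],[0,0,0],0.75],[[0,0,0],[0,0,-20],0.75],[[0,0,0],[0,0,-40],0.75],[[0,0,0],[0,0,-40],0.75],[[0,0,0],[15,20,0],0.75],[[0,0,0],[30,40,0],0.75],[[0,0,0],[35,45,0],0.75],[[0,0,0],[35,45,0],0.75],[[0,0,0],[35,45,0],0.75],[[0,0,0],[30,40,0],0.75],[[0,0,0],[15,20,0],0.75],[[0,0,0],[0,0,0],0.75],[[0,0,0],[0,0,0],0.75]])

```text
time: 38.88
ee_pos: [0.4001, 0.4243, 0.1659]
ee_rot: [[-0.998, 0.057, -0.001], [0.057, 0.998, 0.001], [0.001, 0.001, -1.0]]
wrist_force: [0.3, -0.1, -0.3]
width: 0.751
grasp_force: 0.0
```

```bash
python3 -c "
from h import *
i,P=cloud('top');cv2.imwrite('pics/t9.png',i[...,::-1])
for n,c,z in [('salmon',(.671,.1526),.103),('cream',(.655,-.117),.149),('tin',(.6635,.018),.091),('candle',(.580,.158),.079),('cup',(.388,-.159),.056),('pitcher',(.396,.140),.072)]: print(n,top(P,i,c,z,.06,.006))
r=top(P,i,(.61,.02),.015,.4,.005);print(r)
go(0,0,0,86)
i,P=cloud('side');cv2.imwrite('pics/s9.png',i[...,::-1])"
```

```text
salmon (array([671.7, 153.3,  56. ,  57.3,  -3.1, 104.4, 610. ]), array([670.4, 152.8]))
cream (array([ 648.7, -130.4,   51.5,   52.4,   35.4,  150.2,  572. ]), array([ 648. , -129.7]))
tin (array([662.1,  18.5,  57.1,  55.4, -17.3,  92.6, 484. ]), array([662.1,  18.4]))
candle (array([580.5, 158.3,  47.5,  46.8,   2. ,  81. , 356. ]), array([580.5, 158. ]))
cup (array([ 388.1, -159. ,   68.9,   69.4,  -43.1,   56.7,  186. ]), array([ 387. , -162.3]))
pitcher (array([396.5, 140.5,  61.4,  62.1,  22.9,  72.6, 133. ]), array([397.6, 139.6]))
(array([ 6.187e+02,  2.040e+01,  3.804e+02,  1.906e+02, -3.200e+00,
        1.640e+01,  7.707e+03]), array([599.2,  16.2]))
t 38.92 at [400.3 424.1 165.9] yaw 86.7 turn [ 0.001  -0.0011  0.0122] shift [ 369.8 -451.   165.9] w 0.75 gf 0.0 F [ 0.6 -0.9  0.1]
```

View pics/t9.png

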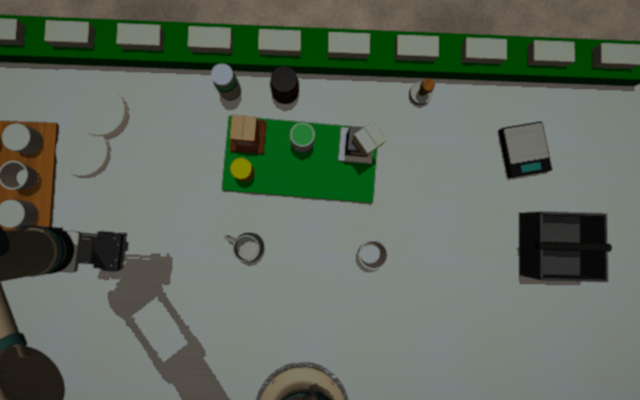

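View pics/s9.png

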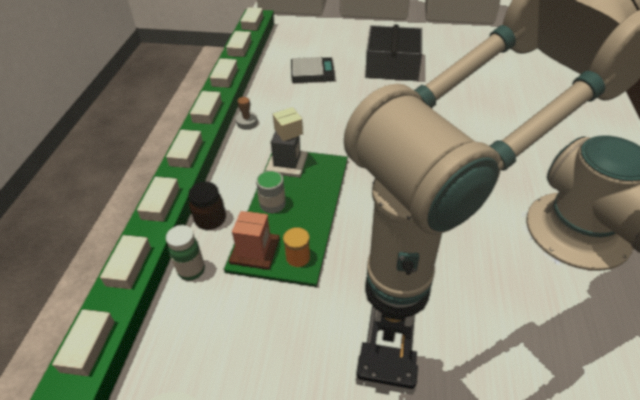

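The cream box was knocked askew on top of the grey carton, at (368,138) and about 35°. The cause was the open fingers, which went too low on the way to the candle. Everything else is in place. I'll regrasp the box and square it up.

```bash
python3 -c "
from h import *
i,P=cloud('top')
m=(abs(P[...,2]-.104)<.004)&(abs(P[...,0]-.655)<.05)&(abs(P[...,1]+.116)<.05)
Q=P[m]*1000; print(len(Q)); u=Q[:,:2]@np.array([.9984,-.0567]);v=Q[:,:2]@np.array([.0567,.9984])
w=np.array([654.3,-116.]);print('u',np.percentile(u,[.5,99.5])-w@[.9984,-.0567],'v',np.percentile(v,[.5,99.5])-w@[.0567,.9984])
go(648.2,-128.8,220,35.4)"
```

```text
194
u [-27.49586342  28.10892004] v [-1.27857059 28.06207496]
t 39.02 at [400.5 424.  166. ] yaw 86.65 turn [ 7.000e-04 -1.700e-03  8.946e-01] shift [-594.1 -118.3  -54. ] w 0.748 gf 0.0 F [-0.2  0.  -0.2]
```

Request:
apply_moves(increments=[[[0,0,0.178],[0,0,-10],0.9],[[0,0,0.179],[0,0,-15],1],[[0,0,0.179],[0,0,-15],1],[[0,0,0.179],[0,0,-14],1],[[0,0,0.179],[0,0,0],1],[[0,0,0],[-15,-3,0],1],[[0,0,0],[-30,-6,0],1],[[0,0,0],[-48,-9.6,0],1],[[0,0,0],[-48,-9.6,0],1],[[0,0,0],[-48,-9.6,0],1],[[0,0,0],[-48,-9.6,0],1],[[0,0,0],[-48,-9.6,0],1],[[0,0,0],[-48,-9.6,0],1],[[0,0,0],[-48,-9.6,0],1],[[0,0,0],[-48,-9.6,0],1],[[0,0,0],[-48,-9.6,0],1],[[0,0,0],[-48,-9.6,0],1],[[0,0,0],[-40,-8,0],1],[[0,0,0],[-20,-4,0],1],[[0,0,0],[-9,-1.3,0],1]])

```text
time: 41.52
ee_pos: [0.6482, -0.1285, 0.2183]
ee_rot: [[-0.581, 0.814, -0.002], [0.814, 0.581, 0.002], [0.003, -0.0, -1.0]]
wrist_force: [-0.1, 0.3, 0.3]
width: 1.001
grasp_force: 0.0
```

Request:
apply_moves(increments=[[[0,0,0],[0,0,0],1],[[0,0,0],[0,0,0],1],[[0,0,0],[0,0,0],1]])

```text
time: 41.9
ee_pos: [0.6483, -0.126, 0.2191]
ee_rot: [[-0.582, 0.813, -0.001], [0.813, 0.582, 0.002], [0.002, 0.0, -1.0]]
wrist_force: [0.4, 0.2, -0.0]
width: 1.003
grasp_force: 0.0
```

```bash
python3 -c "
from h import *
i,P=cloud('wrist');cv2.imwrite('pics/w6.png',i[...,::-1])
print(top(P,i,(.648,-.129),.149,.06,.006))
go(648.2,-128.8,138,35.4)"
```

```text
(array([ 648.4, -128.4,   52. ,   52.6,   35.9,  149.4, 5448. ]), array([ 647.3, -127.1]))
t 41.95 at [ 648.4 -126.2  219.1] yaw 35.61 turn [ 0.0002 -0.0022  0.0036] shift [-2.  -1.6 81.1] w 0.999 gf 0.0 F [0.4 0.3 0.3]
```

View pics/w6.png

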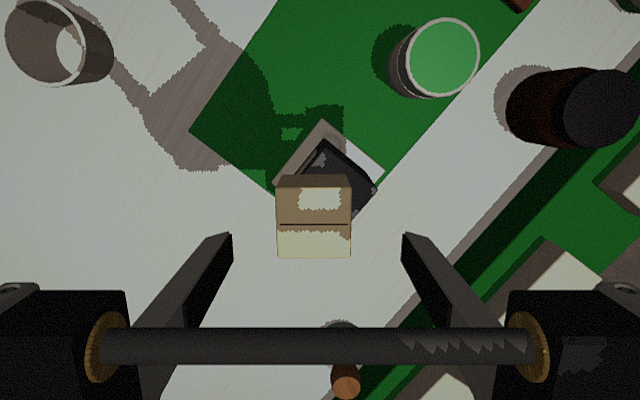

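The cream box at (314,220) is square to the jaws and still sits on the turned grey carton. I'll descend and grip.

Request:
apply_moves(increments=[[[0,0,0],[-2,-1.4,10],1],[[0,0,0],[0,0,25],1],[[0,0,0],[0,0,30],1],[[0,0,0],[0,0,14],1],[[0,0,0],[0,0,2],1],[[0,0,0],[0,0,0],0.8],[[0,0,0],[0,0,0],0.6],[[0,0,0],[0,0,0],0],[[0,0,0],[0,0,0],0],[[0,0,0],[0,0,0],0],[[0,0,0],[0,0,0],0]])

```text
time: 43.32
ee_pos: [0.6486, -0.1296, 0.1381]
ee_rot: [[-0.581, 0.814, -0.001], [0.814, 0.581, 0.002], [0.002, 0.0, -1.0]]
wrist_force: [-0.6, 0.0, 2.1]
width: 0.551
grasp_force: 30.0
```

```bash
python3 -c "
from h import *
go(653.6,-114.8,158,-3.25)"
```

```text
t 43.33 at [ 648.6 -129.6  138.1] yaw 35.52 turn [-4.000e-04 -1.800e-03  6.767e-01] shift [ 15.1   4.2 -19.9] w 0.551 gf 30.0 F [-0.6  0.   2.1]
```

Request:
apply_moves(increments=[[[0,0,0],[0,0,-8],0],[[0,0,0],[0,0,-12],0],[[0,0,0.169],[0,0,0],0],[[0,0,0.169],[0,0,0],0],[[0,0,0.169],[0,0,0],0],[[0,0,0.1697],[0,0,0],0],[[0,0,0],[7,2,0],0],[[0,0,0],[7.4,2.2,0],0],[[0,0,0],[0,0,0],0],[[0,0,0],[0,0,6],0],[[0,0,0],[0,0,6],0],[[0,0,0],[0,0,0],0],[[0,0,0],[0,0,0],0],[[0,0,0],[0,0,0],0]])

```text
time: 45.08
ee_pos: [0.6536, -0.1155, 0.1459]
ee_rot: [[0.057, 0.998, -0.001], [0.998, -0.057, 0.002], [0.002, -0.001, -1.0]]
wrist_force: [-0.9, 0.5, -1.6]
width: 0.551
grasp_force: 30.0
```

```bash
python3 -c "
from h import *
go(653.6,-115.4,138.1,-3.25)"
```

```text
t 45.08 at [ 653.6 -115.5  145.9] yaw -3.25 turn [-0.001  -0.0016 -0.    ] shift [ 0.1 -0.1  7.8] w 0.551 gf 30.0 F [-0.9  0.5 -1.6]
```

Lower, release, rise straight up well clear (tips above 195 mm), then retreat high.

Request:
apply_moves(increments=[[[0,0,0],[0,0,4],0],[[0,0,0],[0,0,2.5],0],[[0,0,0],[0,0,1.2],0],[[0,0,0],[0,0,0],0],[[0,0,0],[0,0,0],0],[[0,0,0],[0,0,0],0.7],[[0,0,0],[0,0,0],0.7],[[0,0,0],[0,0,0],0.7],[[0,0,0],[0,0,0],0.7],[[0,0,0],[0,0,-15],0.7],[[0,0,0],[0,0,-35],0.7],[[0,0,0],[0,0,-40],0.7],[[0,0,0],[0,0,-15],0.7],[[0,0,0],[-15,-15,0],0.7],[[0,0,0],[-30,-30,0],0.7],[[0,0,0],[-35,-35,0],0.7],[[0,0,0],[-35,-35,0],0.7],[[0,0,0],[-35,-35,0],0.7],[[0,0,0],[-35,-35,0],0.7],[[0,0,0],[-15,-15,0],0.7]])

```text
time: 47.58
ee_pos: [0.4384, -0.3049, 0.2411]
ee_rot: [[0.06, 0.998, -0.005], [0.998, -0.06, 0.004], [0.003, -0.006, -1.0]]
wrist_force: [-0.2, 0.3, -0.5]
width: 0.698
grasp_force: 0.0
```

Request:
apply_moves(increments=[[[0,0,0],[0,0,0],0.7],[[0,0,0],[0,0,0],0.7],[[0,0,0],[0,0,0],0.7]])

```text
time: 47.95
ee_pos: [0.4431, -0.3032, 0.2426]
ee_rot: [[0.055, 0.998, -0.002], [0.998, -0.055, 0.003], [0.002, -0.002, -1.0]]
wrist_force: [0.7, -0.5, 0.3]
width: 0.7
grasp_force: 0.0
```

```bash
python3 -c "
from h import *
i,P=cloud('top');cv2.imwrite('pics/t10.png',i[...,::-1])
for n,c,z in [('salmon',(.671,.1526),.103),('cream',(.655,-.117),.149),('tin',(.6635,.018),.091),('candle',(.580,.158),.079),('cup',(.388,-.159),.056),('pitcher',(.396,.140),.072)]: print(n,top(P,i,c,z,.06,.006))
go(0,0,0,86)
i,P=cloud('side');cv2.imwrite('pics/s10.png',i[...,::-1])"
```

```text
salmon (array([671. , 153.2,  56.5,  56.7,  -3. , 104.3, 609. ]), array([670.4, 152.8]))
cream (array([ 654.4, -115.8,   52. ,   52.6,   -3.5,  150.3,  579. ]), array([ 653.5, -115.5]))
tin (array([662.9,  18.9,  56.7,  55.7,   1. ,  92.8, 485. ]), array([662.1,  18.3]))
candle (array([580.5, 158.2,  47.3,  46.8,   2.2,  80.9, 349. ]), array([580.4, 158.1]))
cup (array([ 388.1, -158.8,   69.2,   69. ,  -42.8,   56.5,  181. ]), array([ 387.4, -161.8]))
pitcher (array([396.4, 140.8,  62.6,  62.3,  15.2,  72.5, 140. ]), array([397.1, 140.2]))
t 48.0 at [ 443.2 -303.2  242.7] yaw -3.17 turn [ 5.0000e-04 -3.0000e-03 -1.5562e+00] shift [463.3 271.5 242.7] w 0.703 gf 0.0 F [-0.5 -0.3  0.2]
```

View pics/s10.png

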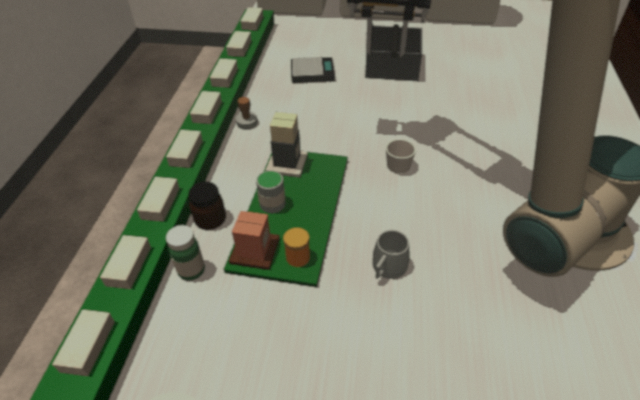

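View pics/t10.png

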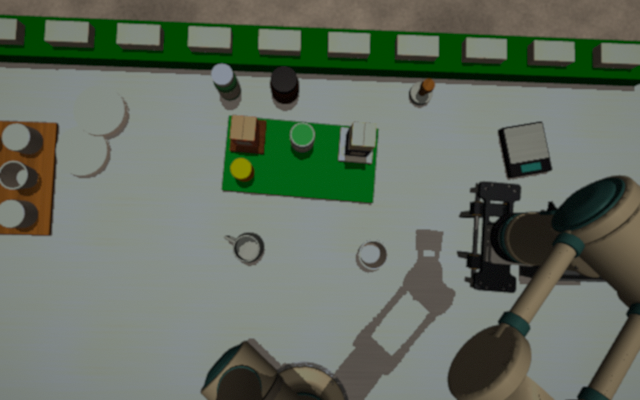

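Both views show everything in place. The cream box is square on the grey carton at (360,138), the tin is at (302,137) and the candle at (241,170). The cup and pitcher have not moved.

```bash
python3 -c "
from workcell import *
print(sign_off())"
```

```text
the job is handed in; nothing more can be done
None
```

The job is handed in at about 48 s: by the last camera check all five pieces stand upright within about 2 mm of their spots, and the cup and pitcher are unmoved. The open fingers knocked the cream box askew on the way to the candle, so I regrasped and squared it last, out of the order you listed.

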